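# Teach the bench code reader a bottle's code

## Task

Turn the blue-capped bottle in the code reader's seat until its bar code squarely faces the reader's window, and let go of it. Then take the orange stylus out of its stand, reach its tip down through the blue-ringed hole in the top of the reader and hold the recessed red teach button fully down without forcing it; finish like that, with the stylus still gripped and still pressing the button. Leave everything else where it stands, and never press the button while the code faces elsewhere.

Things in the scene. Friction and masses are not known exactly. Their poses are not given: they have to be found in the camera images.
- reader: fixed code reader; origin on the worktop under the centre of its housing, z up, x pointing away from the window: the window faces the reader's own -x. White housing 80 (x) x 76 (y) x 90 mm high (window face at x = -40 mm); a low base tongue, 8 mm thick and 64 mm wide, runs out in front of the window to the round bottle seat at x = -125 mm
- seat (a point): centre of the seat floor, 125 mm along -x from the reader's origin, 8 mm above the worktop; a black lip 4 mm high, inner radius 25 mm, surrounds it
- aperture (a point): centre of the vertical round hole, 15 mm in diameter, ringed in blue, in the housing's flat top, at the mouth (90 mm above the worktop)
- button_top (a point): centre of the red button's flat top, 13 mm in diameter, straight below the hole; at rest 26 mm below the mouth
- teach_button (a joint): travel of the button in m: 0 released, 0.006 fully down (straight downward). A spring returns it: 1.2 N starts it, 4.8 N brings it fully down
- bottle: white bottle, blue cap, 44 mm in diameter, 95 mm tall, about 110 g, loose in the seat with 3 mm play all round; origin at the centre of its underside, z up; for its bearing see code_mark. A bar code 37 mm wide is printed low on one side. Grip its white body, 30 to 65 mm above the underside
- code_mark: yellow strip of tape, 8 mm wide, stuck on the bottle's cap from the top's centre to the rim on the bar code's side and down the cap's edge, so it is seen from above; turns with the bottle. Origin at the centre of the bottle's underside, z up, x pointing from the axis to the strip and the bar code below it. The code faces the window when this x runs along the reader's +x
- bottle_code (a point): middle of the bar code, on the bottle's side 22 mm from its axis, 15 mm above the underside, below the yellow strip
- stylus: rigid stylus standing upright in its stand: steel pin 6 mm in diameter and 60 mm long below, orange handle 18 mm in diameter and 60 mm long above (120 mm in all), about 40 g; origin at the tip, z along it toward the handle
- stylus_tip (a point): lower end of the pin
- stylus_grip (a point): middle of the orange handle, 90 mm above the tip
- stylus_stand: fixed aluminium block 56x56 mm, 62 mm high, with a vertical hole 11 mm in diameter in which the stylus's pin hangs; the handle's lower end rests on the block; origin on the worktop under its centre
- red_bottle: reagent bottle with a red cap, 40 mm in diameter, 85 mm tall; loose, not part of the job; origin at the centre of its underside
- small_bottle: small white bottle with an orange cap, 30 mm in diameter, 52 mm tall; loose, not part of the job; origin at the centre of its underside
- cartridge: flat white test cartridge, 78x34x9 mm; loose, not part of the job; origin at the centre of its underside
- timer: white digital timer lying on its back, 68x62x18 mm; loose, not part of the job; origin at the centre of its underside
Mind the look-alikes: they are no part of the job. Leave any purple look-alike of the stylus alone.

How it is judged:
By the outcome, as a careful person would: the job done as asked, in the order asked, and still so for the second after the job is handed in, while the arm keeps its last pose, push and grip.
It also fails if it takes over 67 s, if anything falls off the work surface, if the arm or the gripper's body presses on something with over 40 N, if the wrist force passes 120 N, or if a joint passes its speed limit or range.

## Robot

A 6-joint arm with a two-finger parallel gripper is mounted at the origin on a cart in front of the work surface, level with it; the furniture and walls round the work are solid. World frame = base frame: x ahead of the robot, y to its left, z up, the work surface at z = 0. Lengths are in mm, angles in rad, forces in N, time in s.
With the tool pointing down it reaches from about 325 to 1000 mm from the base axis. Payload 5.1 kg.
Tool frame: the origin (TCP) lies between the finger pads, 19 mm behind the fingertips; this is the grasp point; z points along the fingers, y is the line along which they close (so a half turn about z gives the same grasp; the last joint's range is limited). The gripper opens to 85 mm and grips with 20 to 120 N. Pads are 22 mm wide; open, the fingers measure 114 mm over their backs; the gripper's body (76 mm by 85 mm) begins 54 mm behind the grasp point. The pads swing forward as they close: fully open they stand 13 mm farther back than shut.
Start: joints at [-0.083, 0.124, 1.65, -0, 1.367, -0.083], TCP at [649.988, -0.028, 250.022] pointing down, gripper open.
Joint ranges: [-2.61, 2.61], [-1.02, 2.33], [0.03, 2.71], [-1.35, 4.49], [0.32, 2.68], [-2.91, 2.91]. Speed limits (rad/s): [2.57, 2.57, 3.14, 3.14, 3.14, 3.14].

## Interface

Orientations are given as a unit quaternion [x, y, z, w].
In Python, from rig import * gives the robot as it stands.
- The arm moves only by the tool servo_tool, never from a script. Its argument "commands" is a list of rows, each an object with "translation": the shift along the tool's x, y, z in mm, a list of three; "rot": the turn, a rotation vector about the tool's x, y, z in rad, a list of three. A call has 1 to 20 rows; each row shifts and turns the commanded pose from where the row before left it, along the tool's axes as they then stand; what a row does not reach is not made up. A row lasts 1/10 s, in which the tool goes at most 50 mm and 8.59 degrees, less where a joint would pass 70% of its speed; a pose out of reach is approached as far as the arm can. A call is refused whole if a number of a shift passes 50 or a number of a turn 0.15, either way. A call with a gripper value outside its range is refused whole. "claw" is the opening, from 0 (shut) to 1 (fully open), set as the call begins (left out, the last holds). The fingers move at their own pace and stop on an object; "force" is the grip in N (left out, the last holds). Time passes only in rows, so rows that do not move let the fingers close. It gives the time, the measured TCP pose, the force, the opening and the grip force at its end, in the units of the state.
- sense(): the state, without advancing time (a new reading comes with each control period).
- camera(name): name is "scene" or "side" or "wrist"; returns a dict with "image" (384x512x3 uint8, red, green, blue), "intrinsics" (3x3 intrinsics, pixels), "T" (4x4, takes a point from camera to world coordinates); the wrist camera has in their place "hand_eye" (4x4, takes a point from camera to tool coordinates, whose origin is the TCP and whose axes are the flange's). Camera axes: x right, y down, z forward; pixel columns grow to the right and rows downward; lengths in mm; the calibration is good to about 2 mm. A picture is of the moment at which its call begins: read the wrist's pose just before it. There is no depth.
- sign_off(): hands the job in; it is judged then, once.
The state is a dict: "time_s": time; "q": joint angles; "dq": joint speeds; "tau": joint torques, N m; "ee_pos": TCP position; "tool_rot": TCP orientation; "wrist_force": force on the tool from outside, world axes, zero at the start; "ft_torque": the same for the moment, N m; "grip_width": opening from 0.0 (shut) to 1.0 (fully open); "grasp_force": force on a finger pad.
Only numpy, scipy, OpenCV 4.12 (cv2) and the standard library are available. Lean on these libraries where they do the work, as an engineer would, in place of code of your own. Each camera call takes 0.05 s, during which the arm holds its last target. There are 200 camera calls.

## Working session

There is one attempt and no reset: what is moved stays moved. The work goes in short steps, Python scripts to look and compute and a tool call to move; the robot and the scene stay as the last step left them, time stands still between calls to the robot, and variables do not carry over. Pictures are saved under pics/ and viewed, at most 10 in all, crops included, and the job is handed in when it is done.

Besides the shell and the picture viewer there is one more tool, called after "Emit:" as name([rows], argument=value, ...), one row to a line, values as JSON. servo_tool: Moves the arm, as the interface text tells. Its arguments: {"type":"object","properties":{"commands":{"type":"array"},"claw":{"type":"number"},"force":{"type":"number"}},"required":["commands"]}

```bash
mkdir -p pics; ls
python3 - <<'E'
from rig import *
import cv2,numpy as np,pickle
d={}
s=sense()
for n in ("scene","side","wrist"):
    d[n]=camera(n); cv2.imwrite(f"pics/{n}0.png",d[n]["image"][:,:,::-1])
d['s']=s
pickle.dump(d,open("d0.pkl","wb"))
print(s)
for n in d:
  if n!='s': print({k:np.round(v,3).tolist() for k,v in d[n].items() if k!='image'})
a=np.hstack([d['scene']['image'],d['side']['image']])[:,:,::-1]
cv2.imwrite("pics/both.png",cv2.resize(a,(800,300)))
E
```

```text
pics
{'time_s': 0.0, 'q': array([-8.25901081e-02,  1.24491302e-01,  1.65169480e+00, -4.14918058e-05,
        1.36746923e+00, -8.25964726e-02]), 'dq': array([ 0.00070902, -0.00017647, -0.00079975,  0.00088817,  0.00035757,
        0.00034501]), 'tau': array([ 3.96925461e-04, -4.23608243e+01, -3.65454090e+01,  2.94756808e-05,
        6.89593100e-03,  2.82237529e-06]), 'ee_pos': array([6.49425814e+02, 1.44210197e-02, 2.48749602e+02]), 'tool_rot': array([ 7.07101178e-01,  7.07111632e-01, -6.82118831e-04, -7.73816616e-04]), 'wrist_force': array([ 1.00421513, -0.41577212, -0.51149534]), 'ft_torque': array([-0.00866854,  0.03373934, -0.02143042]), 'grasp_force': 0.0, 'grip_width': 1.0010155945047456}
{'intrinsics': [[476.639, 0.0, 254.754], [0.0, 476.639, 192.78], [0.0, 0.0, 1.0]], 'T': [[0.85, -0.246, 0.467, -57.234], [-0.527, -0.401, 0.749, -1117.586], [0.003, -0.883, -0.47, 728.145], [0.0, 0.0, 0.0, 1.0]]}
{'intrinsics': [[407.349, 0.0, 255.917], [0.0, 407.349, 191.039], [0.0, 0.0, 1.0]], 'T': [[0.885, -0.183, 0.427, 142.831], [-0.465, -0.335, 0.82, -898.762], [-0.007, -0.924, -0.382, 451.226], [0.0, 0.0, 0.0, 1.0]]}
{'intrinsics': [[332.953, 0.0, 252.603], [0.0, 332.953, 193.395], [0.0, 0.0, 1.0]], 'hand_eye': [[-0.0, -0.961, -0.276, 68.791], [1.0, -0.0, 0.0, 0.366], [-0.0, -0.276, 0.961, -124.088], [0.0, 0.0, 0.0, 1.0]]}
```

View pics/scene0.png

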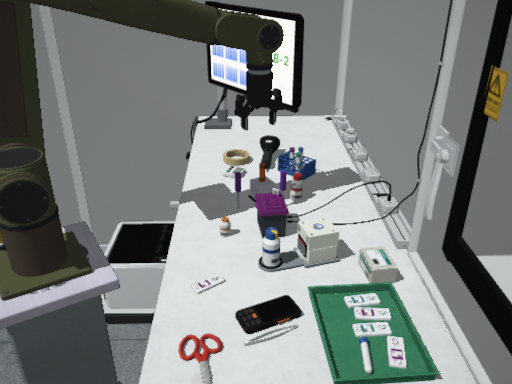

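View pics/wrist0.png

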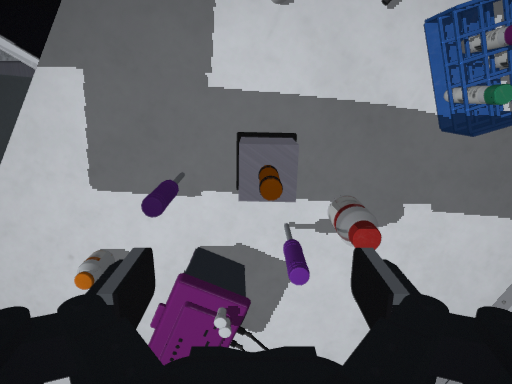

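The wrist view shows the stand with the orange stylus at about (270,185). Purple look-alikes are at (155,200) and (296,265), the red bottle at (355,220) and the small orange-capped bottle at (90,270). In the scene view the reader is at (318,240) and the blue-capped bottle at (271,250). 

Candidates:
- **Stylus:** orange in the stand, scene (262,170), against purple at (238,182) and (283,180). I choose the orange one.
- **Bottle:** blue cap, scene (271,250), against red at (297,188) and small orange at (225,226). I choose the blue cap.

```bash
cat > h.py <<'E'
import numpy as np,cv2,pickle
from scipy.spatial.transform import Rotation as R
def camT(c,s=None):
    if 'T' in c: return np.array(c['T'])
    W=np.eye(4); W[:3,:3]=R.from_quat(s['tool_rot']).as_matrix(); W[:3,3]=s['ee_pos']
    return W@np.array(c['hand_eye'])
def ray(c,u,v,z,s=None):
    T=camT(c,s); K=np.array(c['intrinsics'])
    d=T[:3,:3]@np.linalg.solve(K,[u,v,1.]); o=T[:3,3]
    return o+d*(z-o[2])/d[2]
def proj(c,p,s=None):
    T=np.linalg.inv(camT(c,s)); q=T[:3,:3]@np.asarray(p,float)+T[:3,3]
    q=np.array(c['intrinsics'])@q; return q[:2]/q[2]
E
python3 - <<'E'
from h import *
np.set_printoptions(precision=1,suppress=True)
d=pickle.load(open('d0.pkl','rb'));s=d['s']
print('stylus top',ray(d['wrist'],270,190,122,s))
for n,u,v,z in [('red',366,235,85),('small',84,281,52),('purL',152,207,100),('purR',298,275,100)]: print(n,ray(d['wrist'],u,v,z,s))
print('hole',ray(d['scene'],318,227,90),'cap',ray(d['scene'],271,233,95))
a=cv2.resize(d['scene']['image'][150:280,205:365,::-1],(800,650),interpolation=cv2.INTER_CUBIC)[:600]
cv2.imwrite('pics/c1.png',a)
E
```

```text
stylus top [663.1  -0.4 122. ]
red [755.1 -54.1  85. ]
small [ 466.3 -122.2   52. ]
purL [562.6 -21.7 100. ]
purR [691.1 -87.3 100. ]
hole [ 615.5 -338.6   90. ] cap [ 495.2 -306.3   95. ]
```

View pics/c1.png

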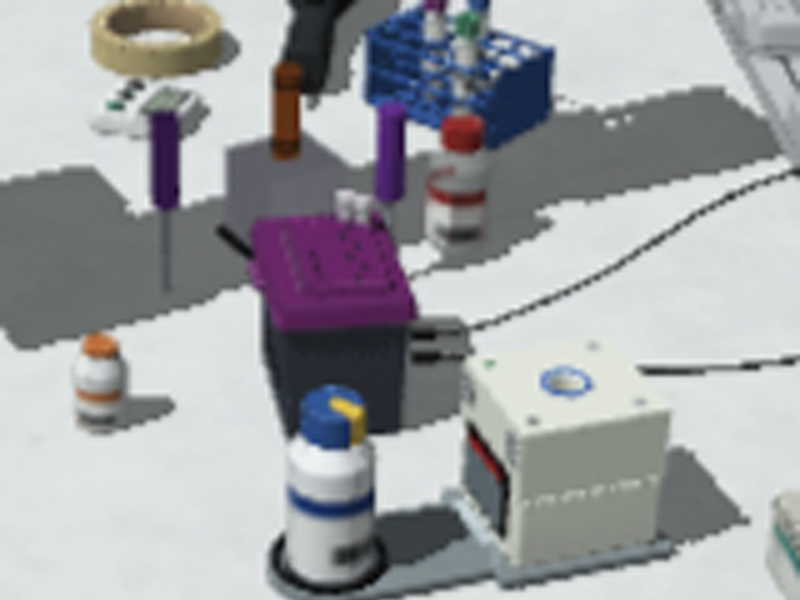

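The crop shows the orange stylus in its grey stand at crop (287,110), with purples at (165,160) and (390,150). The blue-ringed hole is at crop (567,382), the blue cap at (335,403), and its yellow strip points toward the lower right. The choice is confirmed, so I'll move the wrist camera over the reader.

Emit:
servo_tool([
  {"translation":[-37,-9,0],"rot":[0,0,0]},
  {"translation":[-37,-9,0],"rot":[0,0,0]},
  {"translation":[-37,-9,0],"rot":[0,0,0]},
  {"translation":[-37,-9,0],"rot":[0,0,0]},
  {"translation":[-37,-9,0],"rot":[0,0,0]},
  {"translation":[-37,-9,0],"rot":[0,0,0]},
  {"translation":[-37,-9,0],"rot":[0,0,0]},
  {"translation":[-37,-9,0],"rot":[0,0,0]},
  {"translation":[-37,-9,0],"rot":[0,0,0]},
  {"translation":[-37,-9,0],"rot":[0,0,0]},
  {"translation":[0,0,0],"rot":[0,0,0]},
  {"translation":[0,0,0],"rot":[0,0,0]},
])

```text
time_s: 1.35
ee_pos: [559.5, -370.5, 249.3]
tool_rot: [0.708, 0.707, 0.0, -0.001]
wrist_force: [0.2, -0.7, -0.6]
grip_width: 0.999
grasp_force: 0.0
```

```bash
cat > snap.py <<'E'
import sys,pickle,cv2
from rig import *
n,name=sys.argv[1:3]
s=sense(); c=camera(n); pickle.dump((s,c),open(name+'.pkl','wb'))
cv2.imwrite(f'pics/{name}.png',c['image'][:,:,::-1])
print(s['time_s'],s['ee_pos'],s['tool_rot'])
E
python3 snap.py wrist w1
```

```text
1.35 [ 559.49936364 -370.4992493   249.34766311] [ 7.07701614e-01  7.06511147e-01  1.42510642e-04 -6.36522781e-04]
```

View pics/w1.png

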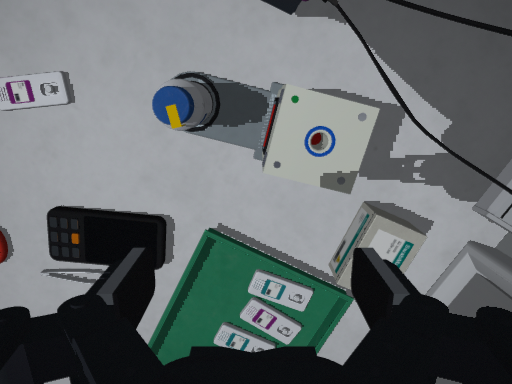

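The view shows the ring at about (320,141) with red inside, the cap at (173,105) with the yellow strip running to (174,120), and the seat lip around (200,100). Now measuring by colour masks.

```bash
cat > meas.py <<'E'
from h import *
import sys
np.set_printoptions(precision=1,suppress=True)
s,c=pickle.load(open(sys.argv[1]+'.pkl','rb'))
hsv=cv2.cvtColor(c['image'],cv2.COLOR_RGB2HSV)
b=cv2.inRange(hsv,(100,130,60),(125,255,255)); 
n,l,st,ce=cv2.connectedComponentsWithStats(b)
for i in range(1,n):
    if st[i,4]>60: print('blue',st[i],ce[i],ray(c,*ce[i],90,s),ray(c,*ce[i],95,s))
y=cv2.inRange(hsv,(20,130,100),(35,255,255))
n,l,st,ce=cv2.connectedComponentsWithStats(y)
for i in range(1,n):
    if st[i,4]>15: print('yel',st[i],ce[i],ray(c,*ce[i],95,s))
E
cat > m2.py <<'E'
from h import *
np.set_printoptions(precision=1,suppress=True)
s,c=pickle.load(open('w1.pkl','rb'))
hsv=cv2.cvtColor(c['image'],cv2.COLOR_RGB2HSV)
# housing top: bright, low saturation, inside hull
im=c['image'].astype(int)
print('top',im[170,340],'bg',im[200,240],'side',im[185,275], 'shadow', im[110,390],'cap',im[100,165],'yel',im[118,174])
cw=hsv[...,0]; 
m=((im[...,0]-im[...,2])>10)&(im[...,0]>150); m=m.astype(np.uint8)*255
m[:, :255]=0; m[:,390:]=0; m[200:]=0
n,l,st,ce=cv2.connectedComponentsWithStats(m)
i=1+np.argmax(st[1:,4]); cn,_=cv2.findContours((l==i).astype(np.uint8),cv2.RETR_EXTERNAL,cv2.CHAIN_APPROX_NONE)
h=max(cn,key=len); P=np.array([ray(c,*p[0],90,s)[:2] for p in h],np.float32)
print(st[i],cv2.minAreaRect(P))
E
python3 meas.py w1; python3 m2.py
```

```text
blue [153  86  37  38 930] [170.7 102.7] [ 492.6 -305.2   90. ] [ 493.8 -305.1   95. ]
blue [305 126  30  31 270] [319.5 140.6] [ 616.5 -336.5   90. ] [ 615.5 -335.9   95. ]
yel [166 105  16  24 225] [173.2 116.1] [ 495.1 -315.7   95. ]
top [162 166 159] bg [161 163 168] side [160 163 167] shadow [84 85 87] cap [ 31  68 125] yel [177 147   0]Traceback (most recent call last):
  File "m2.py", line 12, in <module>
    i=1+np.argmax(st[1:,4]); cn,_=cv2.findContours((l==i).astype(np.uint8),cv2.RETR_EXTERNAL,cv2.CHAIN_APPROX_NONE)
        ~~~~~~~~~^^^^^^^^^^
    return _wrapfunc(a, 'argmax', axis=axis, out=out, **kwds)
    return bound(*args, **kwds)
ValueError: attempt to get argmax of an empty sequence
```

```bash
sed -i 's/^m=((im.*$/m=(((im[...,1]-im[...,2])>3)\&(im[...,1]>130)).astype(np.uint8)*255/' m2.py
cat >> m2.py <<'E'
Q=cv2.boxPoints(cv2.minAreaRect(P)); print(Q)
# yellow tip/strip on cap: full blue+yellow disc fit
b=cv2.inRange(hsv,(100,130,60),(125,255,255)); y=cv2.inRange(hsv,(20,130,60),(35,255,255))
yy,xx=np.nonzero(y[80:140,140:210]); Y=np.array([ray(c,u+140,v+80,95,s)[:2] for u,v in zip(xx,yy)])
L=cv2.fitLine(Y.astype(np.float32),cv2.DIST_L2,0,.01,.01).ravel(); print('strip line',L,np.degrees(np.arctan2(L[1],L[0])))
d=(Y-Y.mean(0))@L[:2]; print('extent',Y.mean(0)+L[:2]*d.min(),Y.mean(0)+L[:2]*d.max())
# housing side lines along the edges
for v0 in ():pass
big=cv2.resize(c['image'][70:210,140:400,::-1],(780,420),interpolation=cv2.INTER_CUBIC)
cv2.imwrite('pics/c2.png',big)
E
python3 m2.py
```

```text
top [162 166 159] bg [161 163 168] side [160 163 167] shadow [84 85 87] cap [ 31  68 125] yel [177 147   0]
[ 263   84  117  103 6981] ((615.7808227539062, -336.7335205078125), (75.88726806640625, 81.39286804199219), 75.81021881103516)
[[ 567.  -363.5]
 [ 645.9 -383.5]
 [ 664.5 -309.9]
 [ 585.6 -290. ]]
strip line [   0.3   -1.   495.1 -315.8] -75.47932
extent [ 492.9 -307.1] [ 497.4 -324.4]
```

View pics/c2.png

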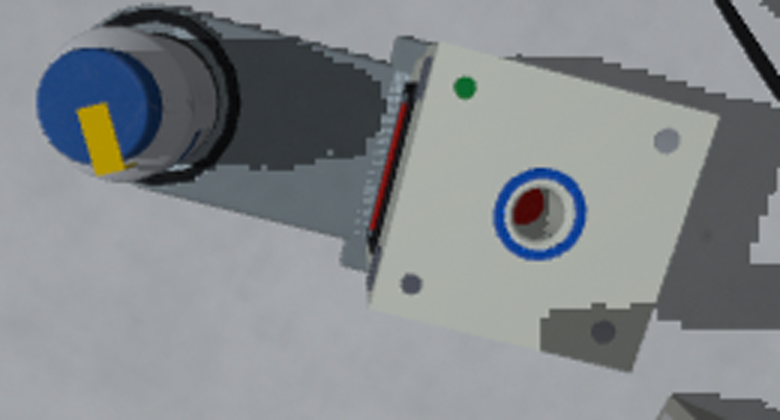

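Reader yaw is about -14.2° and the hole is at (616.5,-336.5). The bottle is at about (494.5,-307) with its strip at -75.5°, so it needs about +61.3°. I'll grip with the finger line starting at -30°.

Emit:
servo_tool([
  {"translation":[16,-16,0],"rot":[0,0,0]},
  {"translation":[16,-16,0],"rot":[0,0,0]},
  {"translation":[16,-16,0],"rot":[0,0,0]},
  {"translation":[16,-17,0],"rot":[0,0,0]},
  {"translation":[0,0,20],"rot":[0,0,0.13]},
  {"translation":[0,0,20],"rot":[0,0,0.13]},
  {"translation":[0,0,20],"rot":[0,0,0.13]},
  {"translation":[0,0,20],"rot":[0,0,0.13]},
  {"translation":[0,0,0],"rot":[0,0,0]},
  {"translation":[0,0,0],"rot":[0,0,0]},
])

```text
time_s: 2.4
ee_pos: [495.3, -304.9, 170.1]
tool_rot: [0.864, 0.503, -0.0, -0.0]
wrist_force: [0.1, -1.0, 0.4]
grip_width: 1.002
grasp_force: 0.0
```

Emit:
servo_tool([
  {"translation":[-2,0,0],"rot":[0,0,0]},
  {"translation":[0,0,18],"rot":[0,0,0]},
  {"translation":[0,0,18],"rot":[0,0,0]},
  {"translation":[0,0,18],"rot":[0,0,0]},
  {"translation":[0,0,18],"rot":[0,0,0]},
  {"translation":[0,0,18],"rot":[0,0,0]},
  {"translation":[0,0,15],"rot":[0,0,0]},
  {"translation":[0,0,5],"rot":[0,0,0]},
  {"translation":[0,0,0],"rot":[0,0,0]},
  {"translation":[0,0,0],"rot":[0,0,0]},
])

```text
time_s: 3.4
ee_pos: [494.6, -308.2, 61.1]
tool_rot: [0.865, 0.502, 0.0, 0.001]
wrist_force: [1.1, -0.5, -0.1]
grip_width: 1.0
grasp_force: 0.0
```

Emit:
servo_tool([
  {"translation":[0,0,0],"rot":[0,0,0]},
  {"translation":[0,0,0],"rot":[0,0,0]},
  {"translation":[0,0,0],"rot":[0,0,0]},
  {"translation":[0,0,0],"rot":[0,0,0]},
  {"translation":[0,0,0],"rot":[0,0,0]},
  {"translation":[0,0,0],"rot":[0,0,0]},
  {"translation":[0,0,0],"rot":[0,0,0]},
  {"translation":[0,0,0],"rot":[0,0,0]},
], claw=0.4, force=25)

```text
time_s: 4.2
ee_pos: [494.1, -307.9, 60.7]
tool_rot: [0.865, 0.502, -0.0, 0.0]
wrist_force: [-2.5, 1.6, 5.7]
grip_width: 0.51
grasp_force: 22.1
```

Emit:
servo_tool([
  {"translation":[0,0,0],"rot":[0,0,-0.09]},
  {"translation":[0,0,0],"rot":[0,0,-0.09]},
  {"translation":[0,0,0],"rot":[0,0,-0.09]},
  {"translation":[0,0,0],"rot":[0,0,-0.09]},
  {"translation":[0,0,0],"rot":[0,0,-0.09]},
  {"translation":[0,0,0],"rot":[0,0,-0.09]},
  {"translation":[0,0,0],"rot":[0,0,-0.09]},
  {"translation":[0,0,0],"rot":[0,0,-0.09]},
  {"translation":[0,0,0],"rot":[0,0,-0.09]},
  {"translation":[0,0,0],"rot":[0,0,-0.09]},
  {"translation":[0,0,0],"rot":[0,0,-0.09]},
  {"translation":[0,0,0],"rot":[0,0,-0.08]},
  {"translation":[0,0,0],"rot":[0,0,0]},
  {"translation":[0,0,0],"rot":[0,0,0]},
  {"translation":[0,0,0],"rot":[0,0,0]},
])

```text
time_s: 5.7
ee_pos: [494.8, -308.3, 60.8]
tool_rot: [0.489, 0.872, -0.0, 0.001]
wrist_force: [1.8, -0.9, 4.5]
grip_width: 0.507
grasp_force: 22.0
```

Emit:
servo_tool([
  {"translation":[0,0,0],"rot":[0,0,0]},
  {"translation":[0,0,0],"rot":[0,0,0]},
  {"translation":[0,0,0],"rot":[0,0,0]},
  {"translation":[0,0,0],"rot":[0,0,0]},
  {"translation":[0,0,0],"rot":[0,0,0]},
  {"translation":[0,0,0],"rot":[0,0,0]},
  {"translation":[0,0,0],"rot":[0,0,0]},
  {"translation":[0,0,0],"rot":[0,0,0]},
], claw=1)

```text
time_s: 6.5
ee_pos: [494.0, -307.8, 60.0]
tool_rot: [0.489, 0.873, -0.0, 0.0]
wrist_force: [-0.7, -0.1, -0.4]
grip_width: 1.001
grasp_force: 0.0
```

Emit:
servo_tool([
  {"translation":[0,0,-15],"rot":[0,0,0]},
  {"translation":[0,0,-25],"rot":[0,0,0]},
  {"translation":[0,0,-25],"rot":[0,0,0]},
  {"translation":[0,0,-30],"rot":[0,0,0]},
  {"translation":[0,0,-30],"rot":[0,0,0.09]},
  {"translation":[-20,0,-30],"rot":[0,0,0.13]},
  {"translation":[-20,0,-30],"rot":[0,0,0.13]},
  {"translation":[-20,0,-5],"rot":[0,0,0.1]},
  {"translation":[0,0,0],"rot":[0,0,0.1]},
  {"translation":[0,0,0],"rot":[0,0,0]},
  {"translation":[0,0,0],"rot":[0,0,0]},
])

```text
time_s: 7.6
ee_pos: [513.2, -364.0, 250.5]
tool_rot: [0.706, 0.708, 0.0, 0.0]
wrist_force: [-0.4, 0.0, -0.9]
grip_width: 0.998
grasp_force: 0.0
```

```bash
python3 snap.py wrist w2; python3 meas.py w2
python3 - <<'E'
from h import *
s,c=pickle.load(open('w2.pkl','rb'))
u,v=proj(c,[530,-320,90],s); print(u,v)
u,v=int(np.clip(u,130,382)),int(np.clip(v,100,284))
cv2.imwrite('pics/c3.png',cv2.resize(c['image'][v-100:v+100,u-130:u+130,::-1],(780,600),interpolation=cv2.INTER_CUBIC)); print(u,v)
E
```

```text
7.6 [ 513.20537407 -363.983735    250.49608095] [7.06350430e-01 7.07862317e-01 4.04122885e-05 9.07019192e-05]
blue [210  95  37  38 882] [226.3 112.8] [ 491.6 -307.2   90. ] [ 492. -307.   95.]
blue [358 134  31  30 273] [373.2 148.4] [ 616.8 -336.6   90. ] [ 615.  -335.9   95. ]
yel [227 110  24  16 231] [238.1 117.4] [ 501.6 -310.6   95. ]
272.16770389103806 128.5341516829758
272 128
```

View pics/c3.png

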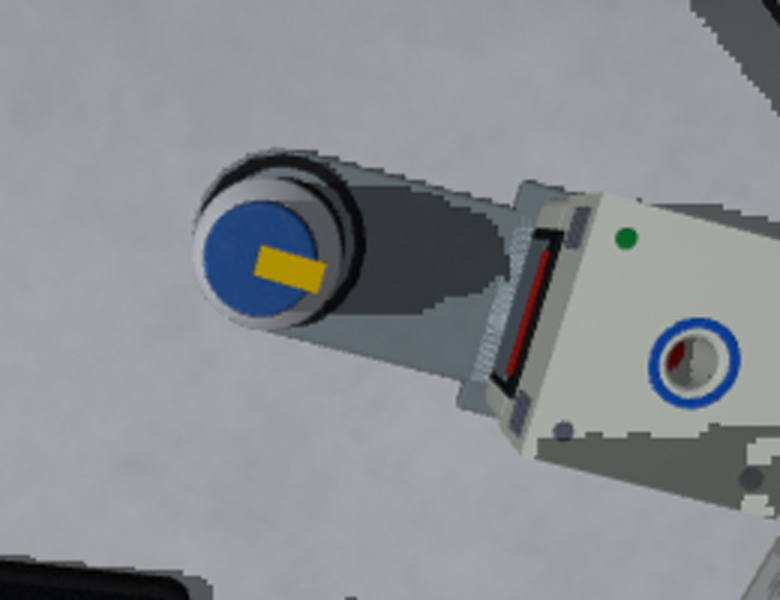

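The strip now points at the window, crop (257,260)→(325,278), about -14.8°, and the bottle stands upright inside the lip. I'll confirm numerically and then go to the stylus.

Run:
```python
from h import *
s,c=pickle.load(open('w2.pkl','rb'))
hsv=cv2.cvtColor(c['image'],cv2.COLOR_RGB2HSV)
y=cv2.inRange(hsv,(20,130,60),(35,255,255))[100:140,215:260]
yy,xx=np.nonzero(y); Y=np.array([ray(c,u+215,v+100,95+8,s)[:2] for u,v in zip(xx,yy)],np.float32)
print(cv2.minAreaRect(Y)); L=cv2.fitLine(Y,cv2.DIST_L2,0,.01,.01).ravel(); print(np.degrees(np.arctan2(L[1],L[0])))
d=pickle.load(open('d0.pkl','rb'));s,c=d['s'],d['wrist']
hsv=cv2.cvtColor(c['image'],cv2.COLOR_RGB2HSV)
o=cv2.inRange(hsv,(5,150,40),(18,255,255)); n,l,st,ce=cv2.connectedComponentsWithStats(o)
for i in range(1,n):
    if st[i,4]>60: print(st[i],ce[i],ray(c,*ce[i],92,s))
for z,w in((122,(270,188)),(62,(268,171))): print(ray(c,*w,z,s))
```

```text
((502.01568603515625, -310.05377197265625), (8.38648509979248, 17.630218505859375), 74.59244537353516)
-15.359143
[259 165  23  35 567] [269.8042328  183.61904762] [664.43884689  -2.89750833  92.        ]
[ 75 272  19  17 264] [ 84.02272727 280.13636364] [489.39026309 -97.46398051  92.        ]
[663.10324789   1.23465704 122.        ]
[664.08461685   1.84773552  62.        ]
```

Strip is at -15°, reader at -14.2°, so it's squarely facing. Next, the stylus.

Emit:
servo_tool([
  {"translation":[20,8,0],"rot":[0,0,0]},
  {"translation":[40,17,0],"rot":[0,0,0]},
  {"translation":[40,17,0],"rot":[0,0,0]},
  {"translation":[40,17,0],"rot":[0,0,0]},
  {"translation":[40,17,0],"rot":[0,0,0]},
  {"translation":[40,17,0],"rot":[0,0,0]},
  {"translation":[40,17,0],"rot":[0,0,0]},
  {"translation":[40,17,0],"rot":[0,0,0]},
  {"translation":[40,17,0],"rot":[0,0,0]},
  {"translation":[24,6,0],"rot":[0,0,0]},
  {"translation":[0,0,0],"rot":[0,0,0]},
  {"translation":[0,0,0],"rot":[0,0,0]},
])

```text
time_s: 8.85
ee_pos: [663.0, 0.4, 249.7]
tool_rot: [0.706, 0.708, -0.0, -0.0]
wrist_force: [-1.0, -1.3, 0.5]
grip_width: 1.002
grasp_force: 0.0
```

```bash
python3 snap.py wrist w3; python3 snap.py scene s3; python3 snap.py side e3
python3 - <<'E'
from h import *
for f in('w3','s3','e3'):
    s,c=pickle.load(open(f+'.pkl','rb'))
    hsv=cv2.cvtColor(c['image'],cv2.COLOR_RGB2HSV)
    o=cv2.inRange(hsv,(5,150,40),(18,255,255)); n,l,st,ce=cv2.connectedComponentsWithStats(o)
    for i in range(1,n):
        if st[i,4]>60: print(f,st[i],ce[i],ray(c,*ce[i],92,s))
s,c=pickle.load(open('w3.pkl','rb'))
print([proj(c,[664,0,z],s) for z in (62,122)])
u,v=265,185
cv2.imwrite('pics/c4.png',cv2.resize(c['image'][v-60:v+60,u-80:u+80,::-1],(800,600),interpolation=cv2.INTER_CUBIC))
E
```

```text
8.85 [6.62963780e+02 3.95375392e-01 2.49723607e+02] [ 7.06262298e-01  7.07950109e-01 -4.38883686e-04 -1.32294732e-04]
8.9 [ 6.62915374e+02 -4.23132640e-01  2.49795905e+02] [ 7.06786309e-01  7.07427006e-01 -3.70847606e-04 -8.50343768e-05]
8.95 [662.9112451   -0.95211838 249.89524896] [ 7.07168571e-01  7.07044927e-01 -2.84487345e-04 -4.62085963e-05]
w3 [243 167  22  33 558] [253.38351254 183.93727599] [663.89289539  -3.14279787  92.        ]
w3 [ 62 271  20  18 261] [ 71.45210728 279.56704981] [490.99780387 -97.46266169  92.        ]
s3 [260 163   5  19  88] [262.03409091 171.85227273] [666.47308206   2.0206696   92.        ]
[array([253.45603457, 172.9577395 ]), array([253.58984857, 189.57611671])]
```

View pics/c4.png

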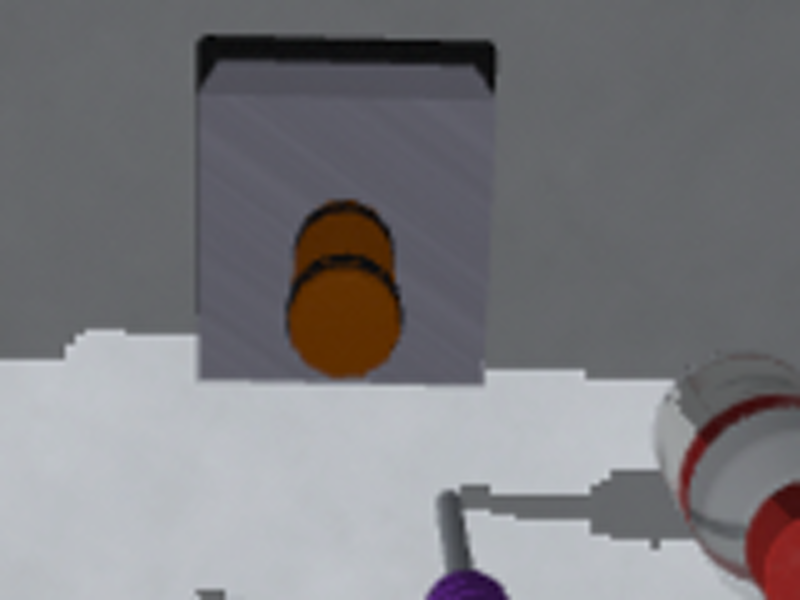

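The crop shows the orange handle in its grey stand, top centre at crop (345,318), matching (664,1). The purple look-alike is clear of the fingers.

Emit:
servo_tool([
  {"translation":[1.5,1,20],"rot":[0,0,0]},
  {"translation":[0,0,30],"rot":[0,0,0]},
  {"translation":[0,0,30],"rot":[0,0,0]},
  {"translation":[0,0,30],"rot":[0,0,0]},
  {"translation":[0,0,25],"rot":[0,0,0]},
  {"translation":[0,0,13],"rot":[0,0,0]},
  {"translation":[0,0,5],"rot":[0,0,0]},
  {"translation":[0,0,0],"rot":[0,0,0]},
  {"translation":[0,0,0],"rot":[0,0,0]},
])

```text
time_s: 9.9
ee_pos: [665.4, 1.0, 98.8]
tool_rot: [0.707, 0.707, 0.001, 0.001]
wrist_force: [0.5, -0.5, 0.4]
grip_width: 0.999
grasp_force: 0.0
```

Emit:
servo_tool([
  {"translation":[0,0,0],"rot":[0,0,0]},
  {"translation":[0,0,0],"rot":[0,0,0]},
  {"translation":[0,0,0],"rot":[0,0,0]},
  {"translation":[0,0,0],"rot":[0,0,0]},
  {"translation":[0,0,0],"rot":[0,0,0]},
  {"translation":[0,0,0],"rot":[0,0,0]},
  {"translation":[0,0,0],"rot":[0,0,0]},
  {"translation":[0,0,0],"rot":[0,0,0]},
  {"translation":[0,0,0],"rot":[0,0,0]},
  {"translation":[0,0,0],"rot":[0,0,0]},
  {"translation":[0,0,0],"rot":[0,0,0]},
  {"translation":[0,0,0],"rot":[0,0,0]},
], claw=0, force=50)

```text
time_s: 11.1
ee_pos: [664.4, 1.3, 97.2]
tool_rot: [0.707, 0.707, 0.0, 0.0]
wrist_force: [-1.7, 1.0, 3.5]
grip_width: 0.195
grasp_force: 48.7
```

Emit:
servo_tool([
  {"translation":[0,0,-10],"rot":[0,0,0]},
  {"translation":[0,0,-20],"rot":[0,0,0]},
  {"translation":[0,0,-25],"rot":[0,0,0]},
  {"translation":[0,0,-30],"rot":[0,0,0]},
  {"translation":[0,0,-30],"rot":[0,0,0]},
  {"translation":[0,0,-30],"rot":[0,0,0]},
  {"translation":[0,0,-18],"rot":[0,0,0]},
  {"translation":[0,0,0],"rot":[0,0,0]},
])

```text
time_s: 11.9
ee_pos: [665.9, 1.1, 264.2]
tool_rot: [0.707, 0.707, 0.002, 0.003]
wrist_force: [0.6, -0.2, 0.3]
grip_width: 0.199
grasp_force: 48.7
```

Emit:
servo_tool([
  {"translation":[-19,-2,0],"rot":[0,0,0]},
  {"translation":[-38,-5,0],"rot":[0,0,0]},
  {"translation":[-38,-5,0],"rot":[0,0,0]},
  {"translation":[-38,-5,0],"rot":[0,0,0]},
  {"translation":[-38,-6,0],"rot":[0,0,0]},
  {"translation":[-38,-6,0],"rot":[0,0,0]},
  {"translation":[-38,-6,0],"rot":[0,0,0]},
  {"translation":[-38,-6,0],"rot":[0,0,0]},
  {"translation":[-35,-5,0],"rot":[0,0,0]},
  {"translation":[-18,-2,0],"rot":[0,0,0]},
  {"translation":[0,0,30],"rot":[0,0,0]},
  {"translation":[0,0,20],"rot":[0,0,0]},
  {"translation":[0,0,0],"rot":[0,0,0]},
  {"translation":[0,0,0],"rot":[0,0,0]},
  {"translation":[0,0,0],"rot":[0,0,0]},
])

```text
time_s: 13.4
ee_pos: [616.9, -336.8, 211.3]
tool_rot: [0.707, 0.707, 0.0, 0.001]
wrist_force: [0.2, -0.5, 0.2]
grip_width: 0.198
grasp_force: 48.7
```

```bash
python3 snap.py scene s4; python3 snap.py side e4; python3 snap.py wrist w4
python3 - <<'E'
from h import *
np.set_printoptions(precision=1,suppress=True)
O=[]
for f in('s4','e4','w4'):
    s,c=pickle.load(open(f+'.pkl','rb')); p=s['ee_pos']; q=p-[0,0,95]
    a,b,h=proj(c,p,s),proj(c,q,s),proj(c,[616.5,-336.5,90],s); print(f,a,b,h)
    im=c['image'][:,:,::-1]
    m=((h+b)/2).astype(int); m=np.clip(m,[50,75],[461,308])
    x0,y0=m-[50,75]
    O.append(cv2.resize(im[y0:y0+150,x0:x0+100],(260,390),interpolation=cv2.INTER_CUBIC)); print(x0,y0)
cv2.imwrite('pics/c5.png',np.hstack(O))
E
```

```text
13.4 [ 616.864748   -336.78678051  211.27317877] [7.06930912e-01 7.07282105e-01 1.77482701e-04 8.22839017e-04]
13.45 [ 617.08614337 -336.85760897  211.80833571] [7.06935447e-01 7.07276880e-01 2.65877774e-04 1.27214851e-03]
13.5 [ 617.08660638 -336.87202849  211.9229786 ] [7.06954199e-01 7.07257970e-01 2.88823321e-04 1.35692660e-03]
s4 [321.3 183.5] [318.6 217.6] [317.8 226.5]
268 147
e4 [342.6 162. ] [339.  208.6] [337.6 221. ]
288 139
w4 [251.7 270.2] [251.8 201.5] [251.  190.5]
201 120
```

View pics/c5.png

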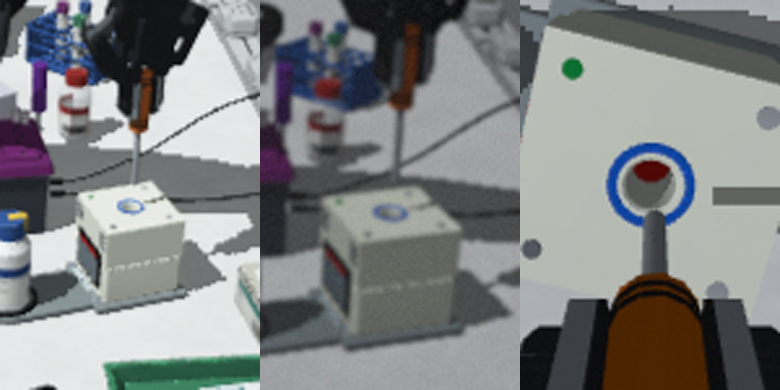

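The tip hovers about 10 px above the ring in the scene and side views (tips near (320,217) and (341,208)). In the wrist view the tip is at (252.5,201) and the ring at (251,191). The offset is small; I'll refine it numerically.

Run:
```python
from h import *
np.set_printoptions(precision=2,suppress=True)
for f,r in(('s4',range(200,219,3)),('e4',range(186,210,4))):
    s,c=pickle.load(open(f+'.pkl','rb')); g=cv2.cvtColor(c['image'],cv2.COLOR_RGB2GRAY).astype(int)
    for v in r:
        u=proj(c,s['ee_pos']-[0,0,60],s)[0]; u0=int(u)-7; print(f,v,u0,g[v,u0:u0+15])
    for z in (60,75,95): print(proj(c,s['ee_pos']-[0,0,z],s))
    hsv=cv2.cvtColor(c['image'],cv2.COLOR_RGB2HSV); b=cv2.inRange(hsv,(100,90,60),(125,255,255)); n,l,st,ce=cv2.connectedComponentsWithStats(cv2.dilate(b,np.ones((2,2))))
    h=proj(c,[616.5,-336.5,90],s)
    for i in range(1,n):
        if np.hypot(*(ce[i]-h))<6: print('ring',st[i],'bbox centre',st[i,:2]+(st[i,2:4]-1)/2-.5,'pred',h)
s,c=pickle.load(open('w4.pkl','rb')); g=cv2.cvtColor(c['image'],cv2.COLOR_RGB2GRAY).astype(int)
for v in range(196,226,4): print('w',v,g[v,240:266])
print([proj(c,s['ee_pos']-[0,0,z],s) for z in(60,75,95)])
```

```text
s4 200 312 [233 233 233 232 232 232 231 204 149 102 214 232 231 230 230]
s4 203 312 [232 233 233 232 232 231 231 192 144 127 218 232 232 231 169]
s4 206 312 [114 115 115 115 114 114 115 147 130  74  58  90  97 110 115]
s4 209 312 [116 118  78  60 101 101  94 135 116 103 112 114 115 114 114]
s4 212 312 [112 117 117 118 117 117 122 137 107 110 115 115 116 115 114]
s4 215 312 [115 116 115 114 115 115 131 133 105 111 115 117 117 115 116]
s4 218 312 [134 160 166 166 187 210 221 198 210 224 214 208 224 231 230]
[319.59 205.33]
[319.18 210.61]
[318.65 217.56]
ring [313 226   7   4  16] bbox centre [315.5 227. ] pred [317.77 226.51]
ring [322 226   2   3   6] bbox centre [322.  226.5] pred [317.77 226.51]
e4 186 333 [160 162 160 159 165 157 142 116  96  99 131 156 163 162 163]
e4 190 333 [159 160 165 160 163 156 140 108  91  99 139 158 163 166 163]
e4 194 333 [134 145 158 164 164 157 131 105  88 115 145 160 164 159 163]
e4 198 333 [147 161 164 163 158 147 123  93  93 131 158 162 159 150 141]
e4 202 333 [167 165 166 165 155 140 113  89  82  88 103 123 136 153 159]
e4 206 333 [ 71  76  67  65 
[... 520 characters left out ...]
8  70  62  60  60  58  63
  61  67  73 153 182 184 184 184]
w 208 [183 184 183 183 183 183 184 184 129  95  85  75  68  63  60  61  59 144
 181 184 184 184 184 183 183 183]
w 212 [183 183 183 183 183 183 183 183 126  93  84  76  63  61  61  61  60 142
 180 184 183 183 183 183 183 182]
w 216 [183 183 183 183 184 183 183 183 112  91  83  75  67  63  62  60  60 117
 178 183 183 183 183 183 182 182]
w 220 [183 183 183 183 183 183 184 165 107  89  82  74  67  62  62  61  60  88
 176 183 182 182 181 182 182 182]
w 224 [183 183 183 182 183 183 182 162 103  87  78  71  67  61  60  59  60  85
 174 182 182 181 182 182 182 181]
[array([251.75, 219.34]), array([251.75, 210.98]), array([251.75, 201.47])]
```

Alignment is within about 1 mm, against 4.5 mm clearance. Descending to just above the button.

Emit:
servo_tool([
  {"translation":[0,-0.5,10],"rot":[0,0,0]},
  {"translation":[0,0,10],"rot":[0,0,0]},
  {"translation":[0,0,10],"rot":[0,0,0]},
  {"translation":[0,0,10],"rot":[0,0,0]},
  {"translation":[0,0,8],"rot":[0,0,0]},
  {"translation":[0,0,0],"rot":[0,0,0]},
  {"translation":[0,0,0],"rot":[0,0,0]},
  {"translation":[0,0,0],"rot":[0,0,0]},
])

```text
time_s: 14.35
ee_pos: [616.1, -336.9, 162.7]
tool_rot: [0.707, 0.707, 0.0, 0.0]
wrist_force: [0.1, 1.0, -0.4]
grip_width: 0.2
grasp_force: 48.7
```

Emit:
servo_tool([
  {"translation":[0,0,1],"rot":[0,0,0]},
  {"translation":[0,0,1],"rot":[0,0,0]},
  {"translation":[0,0,1],"rot":[0,0,0]},
  {"translation":[0,0,1],"rot":[0,0,0]},
  {"translation":[0,0,0],"rot":[0,0,0]},
  {"translation":[0,0,0],"rot":[0,0,0]},
  {"translation":[0,0,0],"rot":[0,0,0]},
])

```text
time_s: 15.05
ee_pos: [615.9, -336.8, 158.3]
tool_rot: [0.707, 0.707, 0.0, 0.0]
wrist_force: [0.5, -0.6, 1.5]
grip_width: 0.2
grasp_force: 48.7
```

Emit:
servo_tool([
  {"translation":[0,0,1],"rot":[0,0,0]},
  {"translation":[0,0,1],"rot":[0,0,0]},
  {"translation":[0,0,0],"rot":[0,0,0]},
  {"translation":[0,0,0],"rot":[0,0,0]},
  {"translation":[0,0,0],"rot":[0,0,0]},
])

```text
time_s: 15.55
ee_pos: [615.9, -336.8, 156.2]
tool_rot: [0.707, 0.707, 0.0, 0.0]
wrist_force: [0.3, -0.4, 1.8]
grip_width: 0.195
grasp_force: 48.8
```

Emit:
servo_tool([
  {"translation":[0,0,1],"rot":[0,0,0]},
  {"translation":[0,0,1],"rot":[0,0,0]},
  {"translation":[0,0,0],"rot":[0,0,0]},
  {"translation":[0,0,0],"rot":[0,0,0]},
  {"translation":[0,0,0],"rot":[0,0,0]},
])

```text
time_s: 16.05
ee_pos: [615.9, -336.8, 154.2]
tool_rot: [0.707, 0.707, 0.0, 0.0]
wrist_force: [-0.1, 0.0, 4.5]
grip_width: 0.195
grasp_force: 48.9
```

```bash
python3 -c "
from rig import *
import numpy as np
for i in range(6):
    camera('wrist'); s=sense(); print(s['ee_pos'],s['wrist_force'])"
```

```text
[ 615.94891585 -336.77120617  154.23596631] [ 0.27703096 -0.62472483  3.64490781]
[ 615.93738096 -336.74659378  154.19575057] [-0.62199434  0.53487434  3.46959377]
[ 615.92283359 -336.77001513  154.18439982] [ 0.37047471 -0.10749545  3.6729558 ]
[ 615.91778448 -336.78568933  154.164545  ] [-0.70022178 -0.29822938  3.44893935]
[ 615.92870501 -336.78252576  154.18255126] [ 0.40882993 -0.16855489  3.81771073]
[ 615.93533048 -336.75175892  154.15578213] [-0.77744219  0.57786955  4.12681957]
```

Emit:
servo_tool([
  {"translation":[0,0,1],"rot":[0,0,0]},
  {"translation":[0,0,1],"rot":[0,0,0]},
  {"translation":[0,0,0],"rot":[0,0,0]},
  {"translation":[0,0,0],"rot":[0,0,0]},
  {"translation":[0,0,0],"rot":[0,0,0]},
])

```text
time_s: 16.85
ee_pos: [616.0, -336.9, 153.0]
tool_rot: [0.707, 0.707, 0.0, 0.0]
wrist_force: [-0.8, 1.2, 7.2]
grip_width: 0.193
grasp_force: 49.5
```

```bash
cat > f.py <<'E'
from rig import *
import numpy as np
a=[]
for i in range(6):
    camera('wrist'); s=sense(); a.append([s['ee_pos'][2],*s['wrist_force'],s['time_s']])
print(np.mean(a,0).round(2),np.std(a,0).round(2))
E
python3 f.py
```

```text
[152.97  -0.71   0.56   7.03  17.03] [0.03 0.39 0.51 0.48 0.09]
```

Force rose to a steady 7.0 N with the tool stopping short of its command. That is past the 4.8 N full-travel force, so the button is on its stop and lightly loaded. Handing in.

```bash
python3 f.py; python3 -c "
from rig import *
print(sign_off())"
```

```text
[152.97  -1.15   0.17   6.69  17.32] [0.01 0.28 0.5  0.25 0.09]
the job is handed in; nothing more can be done
None
```

I handed the job in after about 17 s: the bottle's code faces the window to within about 1°, and the gripped stylus holds the teach button fully down at about 7 N, judged from the force and travel readings; the judge's result wasn't shown.

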